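# Index the drill guide over the roof tile

## Robot

A 6-joint arm with a two-finger parallel gripper is mounted at the origin on the work surface. World frame = base frame: x ahead of the robot, y to its left, z up, the work surface at z = 0. Lengths are in mm, angles in degrees, forces in N, time in s.
With the tool pointing down it reaches from about 300 to 850 mm from the base axis. Payload 4.2 kg.
Tool frame: the origin (TCP) lies midway between the tips of the shut fingers; the grasp point (between the pads) lies env.hold_point_z behind it (env.hold_point_z is the distance from the TCP to the grasp point, in mm); z points along the fingers, y is the line along which they close (so a half turn about z gives the same grasp; the last joint's range is limited). The gripper opens to 91 mm and grips with 3 to 60 N. Pads are 32 mm wide; open, the fingers measure 118 mm over their backs; the gripper's body (76 mm by 178 mm) begins 60 mm behind the grasp point.
Start: joints at [72.536, 18.312, 89.639, -0, 72.044, -1.146], TCP at [161.558, 551.856, 183.676] pointing down, gripper open.
Joint ranges: [-177.97, 177.97], [-48.28, 115.42], [12.27, 149.76], [-77.06, 257.06], [2.81, 150.46], [-146.56, 146.56]. Speed limits (degrees/s): [147.25, 147.25, 180, 180, 180, 180].

## Interface

Orientations are given as [roll, pitch, yaw] about the fixed x, y, z axes, in that order (R = Rz(yaw) Ry(pitch) Rx(roll)).
In Python, from workcell import env, viewer, spotter gives the robot as it stands.
- The arm moves only by the tool apply_moves, never from a script. Its arguments are lists of equal length, an entry for each row: "delta_pos": the shift along the world's x, y, z normalised to -1 to 1, where 1 is 120 mm, a list of three; "rot": the turn, a rotation vector about the world's x, y, z normalised to -1 to 1, where 1 is 1.5 rad, a list of three; "hand": the opening, from 0 (shut) to 1 (fully open). A call has 1 to 10 rows; each row is the pose to reach, as a shift and turn from the pose commanded when the call began; what a row does not reach only later rows make up. A row lasts 1/12 s, in which the tool goes at most 41.7 mm and 7.16 degrees, less where a joint would pass 70% of its speed; a pose out of reach is approached as far as the arm can. A call with a number of a shift or a turn outside -1 to 1 is refused whole. A call with a gripper value outside its range is refused whole. The fingers move at their own pace and stop on an object; "newtons" is the grip in N (left out, the last holds). Time passes only in rows, so rows that repeat a pose let the fingers close. It gives the time, the measured TCP pose, the force, the opening and the grip force at its end, in the units of the state.
- env.state(): the state, without advancing time (a new reading comes with each control period).
- viewer.grab_frame(name): name is "side" or "top"; returns a dict with "pixels" (400x640x3 uint8, red, green, blue), "camera_matrix" (3x3 intrinsics, pixels), "R" (3x3) and "t" (3): a world point X has camera coordinates R X + t. Camera axes: x right, y down, z forward; pixel columns grow to the right and rows downward; lengths in mm; the calibration is good to about 2 mm. A picture is of the moment at which its call begins. There is no depth.
- env.job_done(): hands the job in; it is judged then, once.
Trained networks look in a picture, given as the dict that the camera call returned (one of the last four; its "shot" number tells which), for a name from the list of things; names that differ only in an ending like _2 or _b are one class to them, and where a whole thing is asked for, a point or a joint stands for the part that bears it (a point fixed in the world has none). Each returns a list of dicts, best first, with "score" (0 to 1); they miss things now and then, are a little off and sometimes report something else, mostly with a low value. They report only what shows in the picture. A call takes as long as a camera call. They do not tell look-alikes from the thing itself.
- spotter.trace(picture, query): "mask" (400x640 bool, what is visible of it) and "box" ([centre column, centre row, width, height] in pixels, round what is visible of it).
- spotter.landmark_of(picture, query): "position" ([column, row] in pixels: a listed point, or the origin of a listed thing).
The state is a dict: "time_s": time; "qpos": joint angles; "qvel": joint speeds; "effort": joint torques, N m; "ee_pos": TCP position; "ee_rot": TCP orientation; "force": force on the tool from outside, world axes, zero at the start; "torque": the same for the moment, N m; "gripper_width": finger opening in mm; "gripper_force": force on a finger pad.
Only numpy, scipy, OpenCV 4.12 (cv2) and the standard library are available. Lean on these libraries where they do the work, as an engineer would, in place of code of your own. Each camera call takes 0.05 s, during which the arm holds its last target. There are 200 camera calls.

## Task

The drill guide on the roof-tile jig is parked between two drilling positions. Pull its spring plunger knob up, slide the carriage to the side where the clay tile lies, and let the pin drop fully home into the index hole there, so that the guide bush stands locked over the tile's drilling mark. The pin is slender: never force the carriage sideways hard against it, and leave the tile and the other things on and around the jig where they are.

Things in the scene. Friction and masses are not known exactly. Their poses are not given: they have to be found in the camera images.
- jig: The fixed drilling jig: grey base 360 x 420 x 15 mm with a plywood tile bed (top at z = 25 mm). Origin on the table, below the middle of the rail; y runs along the rail, x points across the bed, away from the robot, z up. An aluminium index plate (340 x 36 x 10 mm, top face at z = 55 mm) lies along the rail. End blocks at y = +-195 mm, top at z = 63 mm.
- pin: The steel index pin, 8 mm thick with a bevelled end, fixed to the knob; origin at its lower tip. The plate has a parking slot (58 mm long, about y = 0) and one hole, 10 mm wide and 10 mm deep, on either side, at y = +85 and -85 mm of the jig. The plate may be shifted up to 8 mm along y; its place is not reported: find the hole by letting the pin ride on the flat plate between slot and hole.
- carriage (a joint): Place of the grey sliding carriage along the rail = y of the pin in the jig's frame (m), positive towards the jig's +y, stops at +-0.115. It drags with about 1.5 N, with the pin riding on the plate 4 to 8 N in all. It starts within 0.015 of 0, the pin down in the parking slot, where it is free to slide until the pin meets the slot's end. Its saddle, 64 x 70 mm, has its top at z = 72 mm.
- housing_mid (a point): Middle of the plunger's steel housing, fixed in the middle of the carriage, below the knob: a square block 32 x 32 mm, sides along the jig's x and y, from z = 72 to z = 100 mm (point at 86 mm). It stands out 2 mm beyond the knob all round: the carriage can be pushed by it while the knob stays free.
- plunger (a joint): Height of the pin above fully home (m): 0 = home, 10 mm deep in slot or hole; 0.010 = tip level with the plate's top, as when riding on it; 0.016 = upper stop. A spring pushes it down with 6 N at 0 and 3 N more per 10 mm of lift. Let go, it drops by itself into a hole that it rides over slowly (about 15 mm/s), and then stops the carriage dead.
- knob_mid (a point): Middle of the black plunger knob, an upright cylinder 28 mm in diameter and 26 mm high, straight above the pin. When home the point lies at z = 117 mm, and the knob reaches from 104 to 130 mm, 4 mm above the housing. It goes up and down with the pin. Grip it from above, with the finger tips above the housing's top (z = 100 mm).
- bush (a point): Centre of the top of the drill guide bush, a steel ring 32 mm across on the carriage's arm, 105 mm from the pin towards the jig's +x; top at z = 80 mm, underside at z = 56 mm.
- tile_mark (a point): The drilling mark, a 10 mm dark dot on top of the flat clay tile (190 x 150 x 12 mm, loose, two nibs at its far end) that lies on one side of the bed, near the jig's y = +85 or -85 mm: this tells which hole to use. With the pin in that hole, the bush stands within about 15 mm of the mark, seen from above.
- packing: Loose wooden packing board 100 x 70 x 18 mm on the other side of the bed; leave alone. Origin under its centre.
- spanner: Loose steel spanner, 150 mm, on the front of the jig's base; leave alone.
- mug: White mug, 80 mm across, 90 mm high; leave alone.
- nail_jar: Glass jar, 68 mm across, 100 mm high; leave alone.
Not all that is in view belongs to the job. What is meant by the part that bears tile_mark is not blue, and is the larger of those in its own colour.

How it is judged:
By the outcome, as a careful person would: the job done as asked, in the order asked, and still so for the second after the job is handed in, with the robot touching nothing.
It also fails if it takes over 38 s, if anything falls off the work surface, if the arm or the gripper's body presses on something with over 40 N, if the wrist force passes 120 N, or if a joint passes its speed limit or range.

## Working session

There is one attempt and no reset: what is moved stays moved. The work goes in short steps, Python scripts to look and compute and a tool call to move; the robot and the scene stay as the last step left them, time stands still between calls to the robot, and variables do not carry over. Pictures are saved under pics/ and viewed, at most 10 in all, crops included, and the job is handed in when it is done.

Besides the shell and the picture viewer there is one more tool, called after "Emit:" by a JSON object that holds its "api" and its "payload". apply_moves: Moves the arm, as the interface text tells. Its arguments: {"type":"object","properties":{"delta_pos":{"type":"array"},"rot":{"type":"array"},"hand":{"type":"array"},"newtons":{"type":"number"}},"required":["delta_pos","rot","hand"]}

```bash
mkdir -p pics
cat > h.py <<'E'
import numpy as np, cv2
from workcell import env, viewer, spotter
from scipy.optimize import least_squares
def ray(p,uv):
    K=np.array(p["camera_matrix"]);R=np.array(p["R"]);t=np.array(p["t"]).ravel()
    d=R.T@np.linalg.inv(K)@np.array([uv[0],uv[1],1.]);return -R.T@t,d/np.linalg.norm(d)
def onz(p,uv,z):
    o,d=ray(p,uv);return o+d*(z-o[2])/d[2]
def tri(obs):
    A=0;b=0
    for p,uv in obs:
        o,d=ray(p,uv);M=np.eye(3)-np.outer(d,d);A=A+M;b=b+M@o
    return np.linalg.solve(A,b)
def proj(p,X):
    c=np.array(p["R"])@np.array(X)+np.array(p["t"]).ravel();u=np.array(p["camera_matrix"])@c;return u[:2]/u[2]
def save(p,n): cv2.imwrite("pics/"+n,np.array(p["pixels"])[:,:,::-1])
E
python3 - <<'E'
from h import *
np.set_printoptions(precision=1,suppress=True)
P={n:viewer.grab_frame(n) for n in("top","side")}
for n in P: save(P[n],n+"0.png")
Z=dict(jig=0,knob_mid=117,housing_mid=86,bush=80,tile_mark=37,packing=25)
for q in list(Z):
    obs=[]
    for n in P:
        L=spotter.landmark_of(P[n],q)
        for l in L[:4]: print(q,n,round(l["score"],2),np.array(l["position"]),onz(P[n],l["position"],Z[q]))
        if L: obs.append((P[n],L[0]["position"]))
    if len(obs)==2: print("  tri",tri(obs))
print(env.hold_point_z, env.state())
E
```

```text
jig top 0.77 [296.6 216.2] [511.8  74.4   0. ]
jig side 0.6 [333.7 240.1] [511.3  70.9   0. ]
  tri [511.   74.1   2.9]
knob_mid top 0.5 [297.8 210.3] [520.   63.6 117. ]
knob_mid side 0.44 [332.7 208.4] [521.5  59.3 117. ]
  tri [520.1  63.4 120.4]
housing_mid top 0.74 [296.6 212.2] [517.1  69.2  86. ]
housing_mid side 0.65 [333.4 221.3] [512.1  81.9  86. ]
  tri [516.6  69.6  75.5]
bush top 0.62 [288.  181.7] [618.   97.5  80. ]
bush top 0.46 [311.1 231.7] [454.4  23.1  80. ]
bush side 0.79 [296.3 215.9] [631.   84.3  80. ]
bush side 0.66 [295.3 250. ] [584.2 232.4  80. ]
  tri [621.2  97.5  91.1]
tile_mark top 0.84 [398.9 269.1] [ 331.7 -262.4   37. ]
tile_mark top 0.65 [390.1 143.3] [ 755.1 -247.7   37. ]
tile_mark top 0.56 [263.  188.2] [604.3 185.3  37. ]
tile_mark side 0.88 [291.1 169.7] [ 752.3 -214.7   37. ]
tile_mark side 0.86 [295.6 247.9] [601.7 179.6  37. ]
tile_mark side 0.7 [408.1 186.4] [ 325.3 -241.6   37. ]
  tri [ 519.2 -149.9  166.4]
packing side 0.95 [286.8 216.1] [682.6  30.6  25. ]
18.8 {'time_s': 0.7, 'qpos': array([72.5, 18.3, 89.6, -0. , 72. , -1.1]), 'qvel': array([ 0.,  0.,  0., -0., -0.,  0.]), 'effort': array([ -0. , -41.2, -23.2,   0.1,   0. ,   0. ]), 'ee_pos': array([161.6, 551.9, 183.7]), 'ee_rot': array([180. ,   0. , 163.7]), 'force': array([-0.1, -1. , -0.4]), 'torque': array([-0.1, -0. , -0. ]), 'gripper_force': 0.0, 'gripper_width': 91.20292147960221}
```

View pics/top0.png

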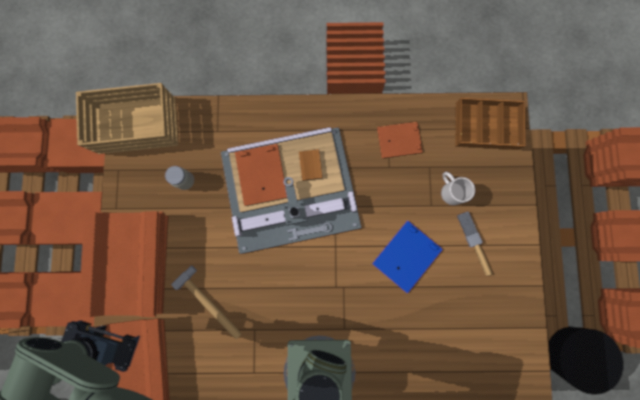

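View pics/side0.png

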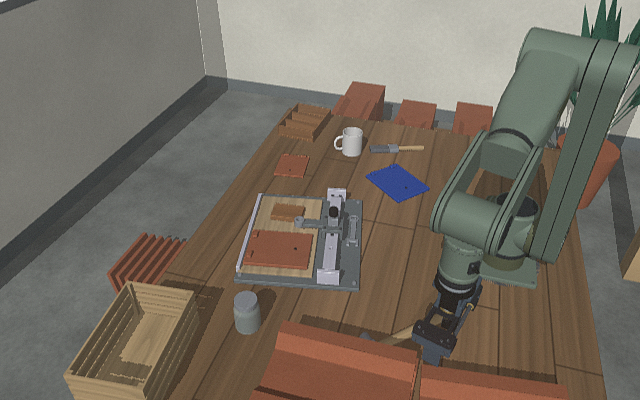

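The tile with its mark lies on the world's left, the jig's +y side: mark at top px (263,188), knob at (295,211). The blue tile and the small red tile are decoys. Next I'll refine the jig yaw.

Run:
```python
from h import *
np.set_printoptions(precision=1,suppress=True)
p=viewer.grab_frame("top")
m=spotter.trace(p,"jig")[0]["mask"].astype(np.uint8)
c=max(cv2.findContours(m,0,1)[0],key=cv2.contourArea)[:,0,:]
w=np.array([onz(p,uv,15)[:2] for uv in cv2.convexHull(c)[:,0,:].astype(float)],np.float32)
print(cv2.minAreaRect(w))
g=np.array(p["pixels"]).astype(int); pl=(g.min(2)>170)&(m>0)
# bright plate segment around the carriage
ys,xs=np.nonzero(pl); sel=(ys>195)
w=np.array([onz(p,(a,b),55)[:2] for a,b in zip(xs[sel],ys[sel])],np.float32)
print(len(w),cv2.minAreaRect(w),cv2.fitLine(w,cv2.DIST_HUBER,0,.01,.01).ravel())
big=cv2.resize(np.array(p["pixels"])[115:265,210:370,::-1],(800,750)[0:2],interpolation=cv2.INTER_CUBIC)
cv2.imwrite("pics/crop1.png",cv2.resize(big,(640,600)))
```

```text
((606.7239990234375, 97.18304443359375), (365.9140930175781, 418.5346984863281), 11.537774085998535)
84 ((511.8013610839844, 79.22810363769531), (57.56501770019531, 399.9818115234375), 9.772672653198242) [  0.2  -1.  520.8  52.1]
```

View pics/crop1.png

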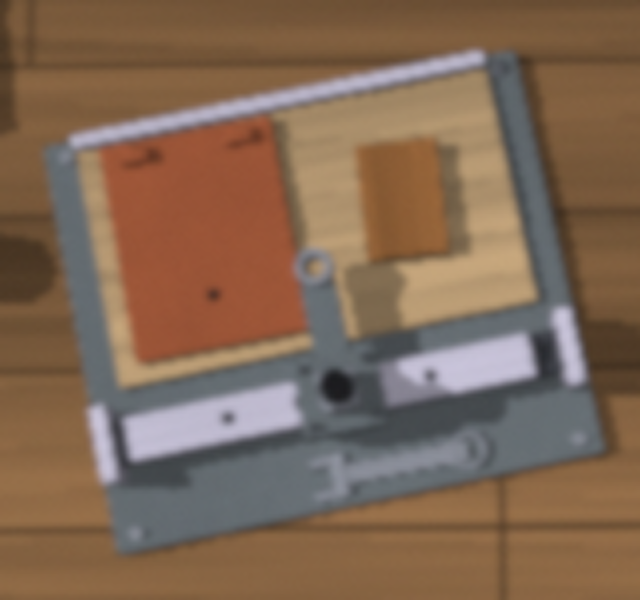

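Emit:
{"api": "apply_moves", "payload": {"delta_pos": [[0.25,-0.33,0],[0.5,-0.66,0],[0.73,-1,0]], "rot": [[0,0,0.08],[0,0,0.16],[0,0,0.24]], "hand": [0.75,0.75,0.75], "newtons": 30}}

```text
time_s: 1.05
ee_pos: [234.7, 452.6, 183.5]
ee_rot: [-180.0, 0.0, -175.6]
force: [0.4, 0.3, 0.2]
gripper_width: 74.1
gripper_force: 0.0
```

The crop shows both holes: the tile-side one at crop (228,418), full px (267,219.5), and the other at (317.5,209). The knob is at about (294.3,211.7).

Run:
```python
from h import *
np.set_printoptions(precision=1,suppress=True)
p=viewer.grab_frame("top"); s=viewer.grab_frame("side")
for n,uv,z in(("holeL",(267,219.5),55),("holeR",(317.5,209),55),("knob",(294.3,211.7),128),("bush",(210+314/4,115+266/4),80),("mark",(263.2,188.4),37)):
    X=onz(p,uv,z); print(n,X)
a=np.radians(11.5);ex=np.array([np.cos(a),np.sin(a)]);ey=np.array([-np.sin(a),np.cos(a)])
H=(onz(p,(267,219.5),55)+onz(p,(317.5,209),55))[:2]/2
for n,uv,z in(("holeL",(267,219.5),55),("holeR",(317.5,209),55),("knob",(294.3,211.7),128),("bush",(210+314/4,115+266/4),80),("mark",(263.2,188.4),37)):
    d=onz(p,uv,z)[:2]-H; print(n,d@ex,d@ey)
print([ (l["score"],onz(s,l["position"],117)) for l in spotter.landmark_of(s,"knob_mid")[:1]])
```

```text
holeL [497.  168.5  55. ]
holeR [530.1   2.1  55. ]
knob [514.6  73.8 128. ]
bush [618.6  95.8  80. ]
mark [603.6 184.6  37. ]
holeL 0.37317200232941855 84.84511257487547
holeR -0.37317200232941855 -84.84511257487547
knob -1.2345133912332606 -11.438213673089994
bush 105.0981665902462 -10.637888702970928
mark 108.03826590815198 79.36221844391974
[(0.57, array([515.4,  63. , 117. ]))]
```

Emit:
{"api": "apply_moves", "payload": {"delta_pos": [[0.25,-0.33,0],[0.5,-0.66,0],[0.73,-1,0]], "rot": [[0,0,0.04],[0,0,0.08],[0,0,0.08]], "hand": [0.75,0.75,0.75]}}

```text
time_s: 1.45
ee_pos: [308.6, 353.4, 183.8]
ee_rot: [179.9, 0.0, -168.9]
force: [0.4, -0.0, 0.2]
gripper_width: 68.2
gripper_force: 0.0
```

Emit:
{"api": "apply_moves", "payload": {"delta_pos": [[0.25,-0.33,0],[0.5,-0.66,0],[0.73,-1,0]], "rot": [[0,0,0],[0,0,0],[0,0,0]], "hand": [0.75,0.75,0.75]}}

```text
time_s: 1.7
ee_pos: [383.5, 252.2, 184.0]
ee_rot: [179.9, 0.1, -169.1]
force: [0.5, 0.8, -0.2]
gripper_width: 68.7
gripper_force: 0.0
```

Emit:
{"api": "apply_moves", "payload": {"delta_pos": [[0.25,-0.33,0],[0.5,-0.66,0],[0.73,-1,0]], "rot": [[0,0,0],[0,0,0.01],[0,0,0.01]], "hand": [0.75,0.75,0.75]}}

```text
time_s: 1.95
ee_pos: [458.0, 151.3, 184.0]
ee_rot: [179.9, 0.1, -168.3]
force: [1.1, 0.1, 0.0]
gripper_width: 68.1
gripper_force: 0.0
```

Emit:
{"api": "apply_moves", "payload": {"delta_pos": [[0.19,-0.25,0],[0.37,-0.49,0],[0.37,-0.49,0],[0.37,-0.49,0]], "rot": [[0,0,0],[0,0,0],[0,0,0],[0,0,0]], "hand": [0.7,0.7,0.7,0.7]}}

```text
time_s: 2.28
ee_pos: [502.0, 92.8, 183.4]
ee_rot: [179.9, -0.0, -168.5]
force: [-0.4, -0.1, -0.2]
gripper_width: 63.5
gripper_force: 0.0
```

Run:
```python
from h import *
s=viewer.grab_frame("side"); save(s,"side1.png")
cv2.imwrite("pics/crop2.png",cv2.resize(np.array(s["pixels"])[120:300,230:420,::-1],(633,600),interpolation=cv2.INTER_CUBIC))
print(env.state()["ee_pos"],env.state()["ee_rot"])
```

```text
[501.05244844  93.68746526 183.39116743] [ 1.79937080e+02 -3.50524331e-02 -1.68384547e+02]
```

View pics/crop2.png

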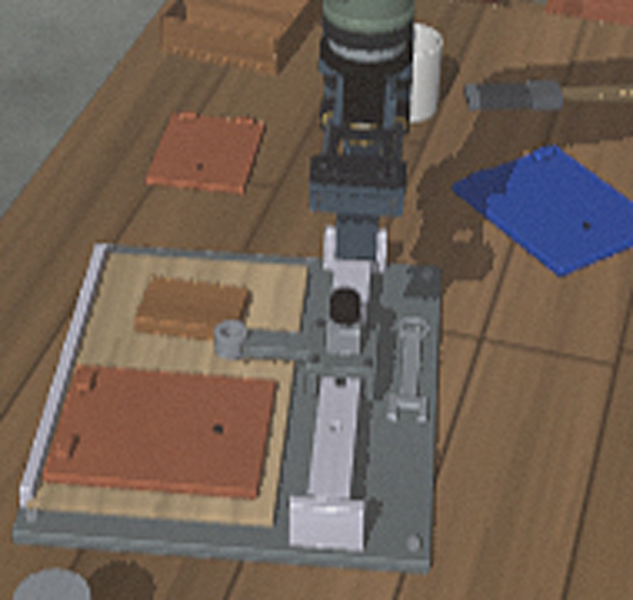

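The side view shows the gripper above and left-rear of the knob (crop (345,305)), and the path is clear. I'll go over the knob and down.

Emit:
{"api": "apply_moves", "payload": {"delta_pos": [[0.12,-0.168,0],[0.12,-0.168,-0.2],[0.12,-0.168,-0.4],[0.12,-0.168,-0.55],[0.12,-0.168,-0.65],[0.12,-0.168,-0.65],[0.12,-0.168,-0.65]], "rot": [[0,0,0],[0,0,0],[0,0,0],[0,0,0],[0,0,0],[0,0,0],[0,0,0]], "hand": [0.7,0.7,0.7,0.7,0.7,0.7,0.7]}}

```text
time_s: 2.92
ee_pos: [514.5, 74.4, 105.6]
ee_rot: [180.0, -0.1, -168.2]
force: [0.6, 0.2, 0.4]
gripper_width: 64.3
gripper_force: 0.0
```

Run:
```python
from h import *
s=viewer.grab_frame("side")
cv2.imwrite("pics/crop3.png",cv2.resize(np.array(s["pixels"])[140:290,250:400,::-1],(600,600),interpolation=cv2.INTER_CUBIC))
e=env.state();print(e["ee_pos"],e["ee_rot"],e["force"])
```

```text
[515.39298329  74.22940719 106.40542808] [ 1.79980425e+02  5.74585259e-02 -1.68209935e+02] [0.23927799 0.25471717 0.71170825]
```

View pics/crop3.png

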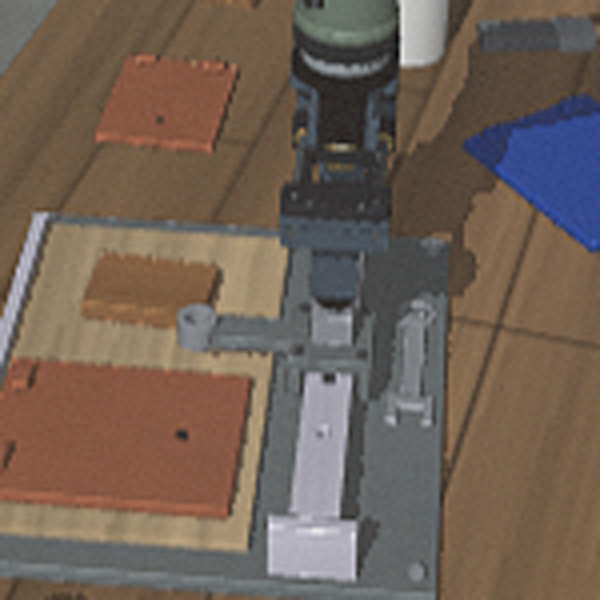

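The finger tip (335,300) stands over the knob, with the housing showing just below it. Closing.

Emit:
{"api": "apply_moves", "payload": {"delta_pos": [[0,0,0],[0,0,0],[0,0,0],[0,0,0],[0,0,0],[0,0,0],[0,0,0],[0,0,0]], "rot": [[0,0,0],[0,0,0],[0,0,0],[0,0,0],[0,0,0],[0,0,0],[0,0,0],[0,0,0]], "hand": [0.4,0.2,0.2,0.2,0.2,0.2,0.2,0.2], "newtons": 35}}

```text
time_s: 3.63
ee_pos: [515.3, 72.7, 105.7]
ee_rot: [180.0, -0.0, -168.3]
force: [0.3, 1.3, -0.4]
gripper_width: 18.4
gripper_force: 0.0
```

Run:
```python
from h import *
s=viewer.grab_frame("side");p=viewer.grab_frame("top")
a=cv2.resize(np.array(s["pixels"])[170:245,290:365,::-1],(400,400),interpolation=cv2.INTER_CUBIC)
b=cv2.resize(np.array(p["pixels"])[170:245,255:330,::-1],(400,400),interpolation=cv2.INTER_CUBIC)
cv2.imwrite("pics/crop4.png",np.hstack([a,b]))
e=env.state();T=e["ee_pos"];print(T,proj(s,T),proj(p,T),proj(s,[515.5,73.5,117]),e["gripper_width"])
for q in("knob_mid","housing_mid","bush"):
  for n,f in(("s",s),("t",p)): print(q,n,[(round(l["score"],2),np.round(l["position"],1),onz(f,l["position"],dict(knob_mid=117,housing_mid=86,bush=80)[q])) for l in spotter.landmark_of(f,q)[:2]])
```

```text
[515.29069159  72.72865854 105.66630499] [333.38719156 214.29878697] [295.11577054 212.17617874] [333.37202668 211.53217784] 17.960537078730766
knob_mid s [(0.4, array([331.6, 206.4]), array([527.39618541,  50.68479456, 117.        ]))]
knob_mid t []
housing_mid s [(0.97, array([331.8, 219.1]), array([519.58769708,  73.18001741,  86.        ]))]
housing_mid t [(0.47, array([296.7, 207.7]), array([531.65787479,  68.85176677,  86.        ]))]
bush s [(0.31, array([294. , 250.1]), array([587.59787158, 233.92751982,  80.        ]))]
bush t []
```

View pics/crop4.png

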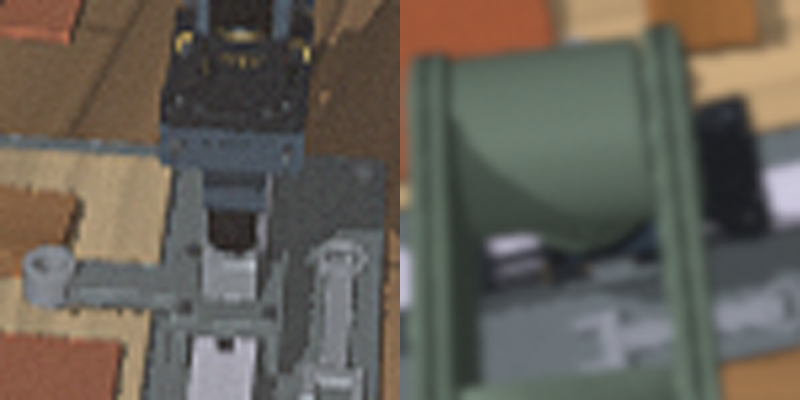

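Run:
```python
from h import *
s=viewer.grab_frame("side"); e=env.state(); print(e)
a=np.radians(11.6);ey=np.array([-np.sin(a),np.cos(a),0])
for n,T,h,row in(("crop2",[501,93.7,183.4],32,197.5),("crop3",[515.4,74.2,106.4],32,216),("crop4",[515.3,72.7,105.7],9,209)):
  for off in(h,h+13):
    for dz in(0,10,20,30): print(n,off,dz,proj(s,np.array(T)+off*ey+[0,0,dz]).round(1),row)
print("knob top front edge",proj(s,np.array([515.5,73.5,130])+14*ey),"back",proj(s,np.array([515.5,73.5,130])-14*ey),"bottom front",proj(s,np.array([515.5,73.5,104])+14*ey))
g=np.array(s["pixels"]); print(g[196:226,333].tolist())
```

```text
{'time_s': 4.0833, 'qpos': array([ 6.76800157e+00,  1.71328097e+01,  1.03505996e+02,  5.67458840e-03,
        5.93637368e+01, -9.49288819e+01]), 'qvel': array([ 0.02378605, -0.05823201,  0.08080973,  0.12075644,  0.08813241,
        0.05529149]), 'effort': array([-4.27335355e-03, -3.75001538e+01, -2.06137598e+01, -3.64344986e-02,
        7.45013868e-02,  4.99997168e-05]), 'ee_pos': array([515.27933575,  72.76360136, 105.68124413]), 'ee_rot': array([ 1.79994917e+02, -2.11355455e-03, -1.68306008e+02]), 'force': array([-0.7842817 , -0.11231978, -1.33651758]), 'torque': array([0.04180665, 0.00737128, 0.01186573]), 'gripper_force': 0.0, 'gripper_width': 17.856912489316294}
crop2 32 0 [336.4 205.5] 197.5
crop2 32 10 [336.5 202.7] 197.5
crop2 32 20 [336.6 200. ] 197.5
crop2 32 30 [336.8 197.1] 197.5
crop2 45 0 [336.1 208.3] 197.5
crop2 45 10 [336.2 205.5] 197.5
crop2 45 20 [336.4 202.7] 197.5
crop2 45 30 [336.5 199.9] 197.5
crop3 32 0 [332.5 221.1] 216
crop3 32 10 [332.6 218.5] 216
crop3 32 20 [332.8 215.9] 216
crop3 32 30 [332.9 213.3] 216
crop3 45 0 [332.3 223.8] 216
crop3 45 10 [332.4 22
[... 169 characters left out ...]
3.5 208.4] 209
crop4 22 0 [332.9 218.8] 209
crop4 22 10 [333.  216.3] 209
crop4 22 20 [333.1 213.7] 209
crop4 22 30 [333.2 211.1] 209
knob top front edge [333.20897106 211.03541978] back [333.80300926 205.34342103] bottom front [332.93916621 217.74790046]
[[67, 71, 82], [69, 76, 84], [76, 85, 94], [77, 84, 96], [77, 85, 95], [82, 88, 94], [67, 71, 76], [58, 58, 64], [62, 64, 68], [75, 79, 87], [81, 86, 96], [76, 84, 93], [72, 79, 90], [57, 57, 65], [50, 45, 41], [53, 51, 47], [52, 45, 43], [48, 43, 41], [53, 46, 41], [50, 46, 43], [42, 43, 37], [92, 95, 94], [113, 116, 118], [147, 150, 159], [139, 144, 149], [131, 132, 139], [131, 134, 138], [131, 132, 138], [129, 133, 136], [145, 151, 156]]
```

The finger tips sit about 30 mm higher than the reported TCP implies in all three pictures, so the fingers shut above the knob and touched nothing. I'll open, go down 26 mm and close again, using the width as the check.

Emit:
{"api": "apply_moves", "payload": {"delta_pos": [[0,0,0],[0,0,0],[0,0,0],[0,0,0],[0,0,-0.08],[0,0,-0.16],[0,0,-0.215],[0,0,-0.215]], "rot": [[0,0,0],[0,0,0],[0,0,0],[0,0,0],[0,0,0],[0,0,0],[0,0,0],[0,0,0]], "hand": [0.65,0.65,0.65,0.65,0.65,0.65,0.65,0.65]}}

```text
time_s: 4.75
ee_pos: [513.6, 72.6, 77.7]
ee_rot: [180.0, -0.3, -168.3]
force: [0.5, 0.3, 0.0]
gripper_width: 59.2
gripper_force: 0.0
```

Emit:
{"api": "apply_moves", "payload": {"delta_pos": [[0,0,0],[0,0,0],[0,0,0],[0,0,0],[0,0,0],[0,0,0]], "rot": [[0,0,0],[0,0,0],[0,0,0],[0,0,0],[0,0,0],[0,0,0]], "hand": [0.2,0.2,0.2,0.2,0.2,0.2], "newtons": 30}}

```text
time_s: 5.25
ee_pos: [515.5, 73.0, 80.2]
ee_rot: [180.0, 0.0, -168.3]
force: [0.6, 1.1, 1.0]
gripper_width: 26.8
gripper_force: 30.0
```

Run:
```python
from h import *
s=viewer.grab_frame("side")
cv2.imwrite("pics/crop5.png",cv2.resize(np.array(s["pixels"])[170:245,290:365,::-1],(500,500),interpolation=cv2.INTER_CUBIC))
e=env.state();print(e["ee_pos"],e["force"],e["gripper_width"],e["gripper_force"])
```

```text
[515.51526825  73.03408644  80.20356189] [-0.12219518  0.94185439  1.75164507] 26.993619726345717 30.000221729278564
```

View pics/crop5.png

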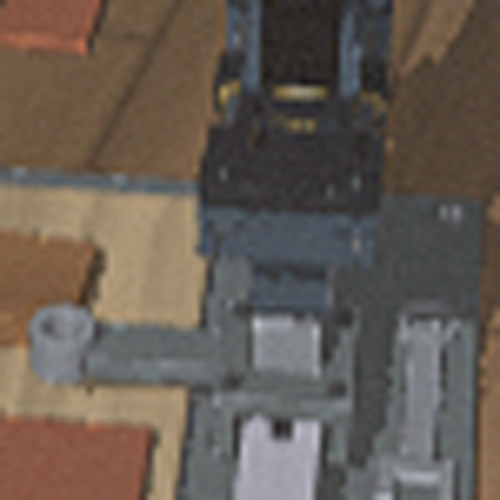

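The knob is gripped: width 27, 30 N, finger bottom at crop (290,312), just above the housing. Lifting.

Emit:
{"api": "apply_moves", "payload": {"delta_pos": [[0,0,0.03],[0,0,0.06],[0,0,0.09],[0,0,0.108],[0,0,0.108],[0,0,0.108]], "rot": [[0,0,0],[0,0,0],[0,0,0],[0,0,0],[0,0,0],[0,0,0]], "hand": [0.2,0.2,0.2,0.2,0.2,0.2], "newtons": 35}}

```text
time_s: 5.8
ee_pos: [515.3, 72.9, 92.6]
ee_rot: [180.0, 0.0, -168.3]
force: [4.5, 2.2, -11.2]
gripper_width: 26.8
gripper_force: 35.0
```

Emit:
{"api": "apply_moves", "payload": {"delta_pos": [[-0.01,0.05,0],[-0.025,0.12,0],[-0.04,0.2,0],[-0.056,0.28,0],[-0.07,0.34,0],[-0.07,0.34,0]], "rot": [[0,0,0],[0,0,0],[0,0,0],[0,0,0],[0,0,0],[0,0,0]], "hand": [0.2,0.2,0.2,0.2,0.2,0.2]}}

```text
time_s: 6.3
ee_pos: [506.6, 115.8, 92.9]
ee_rot: [179.9, 0.0, -168.2]
force: [4.8, 2.4, -10.5]
gripper_width: 27.1
gripper_force: 35.0
```

Emit:
{"api": "apply_moves", "payload": {"delta_pos": [[-0.01,0.05,0],[-0.025,0.12,0],[-0.04,0.19,0],[-0.05,0.245,0],[-0.05,0.245,0]], "rot": [[0,0,0],[0,0,0],[0,0,0],[0,0,0],[0,0,0]], "hand": [0.2,0.2,0.2,0.2,0.2]}}

```text
time_s: 6.72
ee_pos: [500.9, 144.3, 92.9]
ee_rot: [179.9, 0.0, -168.3]
force: [3.6, 3.2, -10.7]
gripper_width: 27.1
gripper_force: 35.0
```

Emit:
{"api": "apply_moves", "payload": {"delta_pos": [[0,0,-0.015],[0,0,-0.03],[0,0,-0.03],[0,0,-0.03],[0,0,-0.03],[0,0,-0.03],[0,0,-0.03]], "rot": [[0,0,0],[0,0,0],[0,0,0],[0,0,0],[0,0,0],[0,0,0],[0,0,0]], "hand": [0.2,0.2,0.2,0.45,0.45,0.45,0.45]}}

```text
time_s: 7.3
ee_pos: [500.5, 142.5, 89.5]
ee_rot: [-180.0, -0.0, -168.3]
force: [0.2, 0.5, 0.7]
gripper_width: 41.1
gripper_force: 0.0
```

Run:
```python
from h import *
s=viewer.grab_frame("side")
cv2.imwrite("pics/crop6.png",cv2.resize(np.array(s["pixels"])[180:280,275:375,::-1],(600,600),interpolation=cv2.INTER_CUBIC))
e=env.state();T=e["ee_pos"];print(T,e["force"],e["gripper_width"],e["gripper_force"])
print((proj(s,[501,144,100])-[275,180])*6)
```

```text
[500.58945688 142.55961269  89.4752764 ] [ 0.30056955 -0.00363154 -0.72151228] 40.991278678320654 0.0
[339.75999132 307.13268482]
```

View pics/crop6.png

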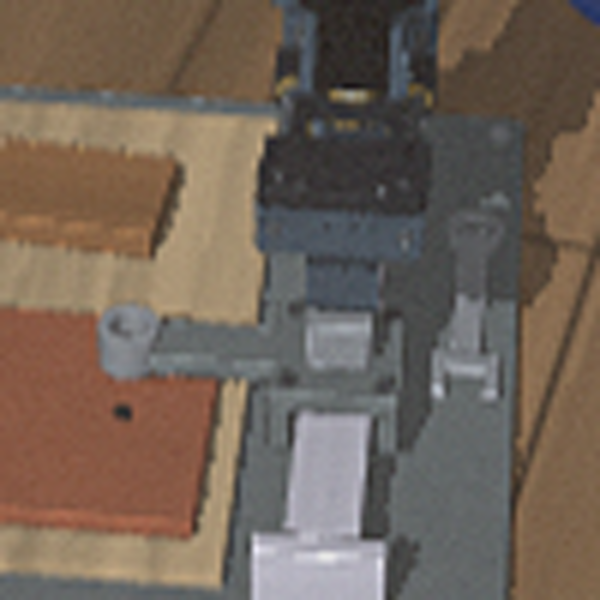

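The carriage is past the slot, knob released, housing visible at crop (337,340). I'll lower the opened fingers astride the housing.

Emit:
{"api": "apply_moves", "payload": {"delta_pos": [[0,0.012,0],[0,0.012,0],[0,0.012,-0.05],[0,0.012,-0.1],[0,0.012,-0.12],[0,0.012,-0.12]], "rot": [[0,0,0],[0,0,0],[0,0,0],[0,0,0],[0,0,0],[0,0,0]], "hand": [0.52,0.52,0.52,0.52,0.52,0.52]}}

```text
time_s: 7.85
ee_pos: [500.0, 144.2, 73.7]
ee_rot: [-180.0, -0.1, -168.3]
force: [0.1, 0.1, 0.2]
gripper_width: 47.9
gripper_force: 0.0
```

Emit:
{"api": "apply_moves", "payload": {"delta_pos": [[0,0,-0.04],[0,0,-0.08],[0,0,-0.12],[0,0,-0.12]], "rot": [[0,0,0],[0,0,0],[0,0,0],[0,0,0]], "hand": [0.52,0.52,0.52,0.52]}}

```text
time_s: 8.18
ee_pos: [500.1, 144.2, 59.3]
ee_rot: [-180.0, -0.1, -168.3]
force: [0.1, -0.2, -0.9]
gripper_width: 47.5
gripper_force: 0.0
```

Clear all round. Now push slowly by the housing.

Emit:
{"api": "apply_moves", "payload": {"delta_pos": [[-0.002,0.01,0],[-0.004,0.02,0],[-0.006,0.03,0],[-0.008,0.04,0],[-0.01,0.05,0],[-0.012,0.06,0],[-0.014,0.07,0],[-0.016,0.08,0],[-0.018,0.09,0],[-0.02,0.1,0]], "rot": [[0,0,0],[0,0,0],[0,0,0],[0,0,0],[0,0,0],[0,0,0],[0,0,0],[0,0,0],[0,0,0],[0,0,0]], "hand": [0.52,0.52,0.52,0.52,0.52,0.52,0.52,0.52,0.52,0.52]}}

```text
time_s: 9.02
ee_pos: [498.9, 154.8, 60.6]
ee_rot: [-179.8, 0.0, -168.2]
force: [2.2, -7.4, 0.4]
gripper_width: 47.5
gripper_force: 3.2
```

Emit:
{"api": "apply_moves", "payload": {"delta_pos": [[-0.002,0.01,0],[-0.004,0.02,0],[-0.006,0.03,0],[-0.008,0.04,0]], "rot": [[0,0,0],[0,0,0],[0,0,0],[0,0,0]], "hand": [0.52,0.52,0.52,0.52]}}

```text
time_s: 9.35
ee_pos: [497.9, 159.6, 60.6]
ee_rot: [-179.8, 0.0, -168.2]
force: [1.6, -4.5, 0.6]
gripper_width: 47.6
gripper_force: 3.3
```

Emit:
{"api": "apply_moves", "payload": {"delta_pos": [[-0.002,0.01,0],[-0.004,0.02,0],[-0.006,0.03,0],[-0.008,0.04,0],[-0.01,0.05,0]], "rot": [[0,0,0],[0,0,0],[0,0,0],[0,0,0],[0,0,0]], "hand": [0.52,0.52,0.52,0.52,0.52]}}

```text
time_s: 9.77
ee_pos: [496.7, 165.5, 60.6]
ee_rot: [-179.8, 0.0, -168.3]
force: [0.7, -5.6, 1.1]
gripper_width: 47.6
gripper_force: 3.3
```

Emit:
{"api": "apply_moves", "payload": {"delta_pos": [[-0.002,0.01,0],[-0.004,0.02,0]], "rot": [[0,0,0],[0,0,0]], "hand": [0.52,0.52]}}

```text
time_s: 9.93
ee_pos: [496.2, 167.9, 60.5]
ee_rot: [-179.8, 0.0, -168.2]
force: [1.2, -5.8, 1.6]
gripper_width: 47.5
gripper_force: 3.4
```

Emit:
{"api": "apply_moves", "payload": {"delta_pos": [[-0.002,0.01,0],[-0.004,0.02,0]], "rot": [[0,0,0],[0,0,0]], "hand": [0.52,0.52]}}

```text
time_s: 10.1
ee_pos: [495.8, 170.3, 60.5]
ee_rot: [-179.8, 0.0, -168.3]
force: [0.6, -6.7, 0.9]
gripper_width: 47.4
gripper_force: 3.1
```

Emit:
{"api": "apply_moves", "payload": {"delta_pos": [[-0.002,0.01,0],[-0.004,0.02,0]], "rot": [[0,0,0],[0,0,0]], "hand": [0.52,0.52]}}

```text
time_s: 10.27
ee_pos: [495.2, 172.9, 60.6]
ee_rot: [-179.8, 0.0, -168.3]
force: [1.4, -5.0, 0.2]
gripper_width: 47.5
gripper_force: 3.1
```

Emit:
{"api": "apply_moves", "payload": {"delta_pos": [[-0.002,0.01,0]], "rot": [[0,0,0]], "hand": [0.52]}}

```text
time_s: 10.35
ee_pos: [494.9, 174.5, 60.6]
ee_rot: [-179.9, 0.0, -168.3]
force: [-0.3, -1.7, 0.8]
gripper_width: 47.6
gripper_force: 0.7
```

Emit:
{"api": "apply_moves", "payload": {"delta_pos": [[-0.002,0.01,0]], "rot": [[0,0,0]], "hand": [0.52]}}

```text
time_s: 10.43
ee_pos: [494.5, 176.3, 60.6]
ee_rot: [-180.0, 0.0, -168.3]
force: [2.9, -7.7, 1.2]
gripper_width: 47.7
gripper_force: 4.1
```

The force fell to 1.7 N and then rose at the expected place, so the pin seems to have dropped in. I'll back off to centre, rise and look.

Emit:
{"api": "apply_moves", "payload": {"delta_pos": [[0.006,-0.03,0],[0.013,-0.064,0],[0.013,-0.064,0],[0.013,-0.064,0.2],[0.013,-0.064,0.5],[0.013,-0.064,0.8],[0.013,-0.064,1]], "rot": [[0,0,0],[0,0,0],[0,0,0],[0,0,0],[0,0,0],[0,0,0],[0,0,0]], "hand": [0.52,0.52,0.52,0.52,0.55,0.55,0.6]}}

```text
time_s: 11.02
ee_pos: [496.9, 169.7, 183.6]
ee_rot: [179.9, 0.2, -168.3]
force: [0.7, 0.2, -1.3]
gripper_width: 53.6
gripper_force: 0.0
```

Emit:
{"api": "apply_moves", "payload": {"delta_pos": [[-0.25,-0.2,0.2],[-0.5,-0.4,0.4],[-0.8,-0.7,0.4],[-1,-1,0.4],[-1,-1,0.4]], "rot": [[0,0,0],[0,0,0],[0,0,0],[0,0,0],[0,0,0]], "hand": [0.6,0.6,0.6,0.6,0.6]}}

```text
time_s: 11.43
ee_pos: [372.4, 47.0, 229.0]
ee_rot: [-180.0, -0.0, -168.3]
force: [-0.4, -0.3, -0.3]
gripper_width: 55.0
gripper_force: 0.0
```

Run:
```python
from h import *
np.set_printoptions(precision=1,suppress=True)
s=viewer.grab_frame("side");p=viewer.grab_frame("top")
a=cv2.resize(np.array(s["pixels"])[190:260,280:350,::-1],(400,400),interpolation=cv2.INTER_CUBIC)
b=cv2.resize(np.array(p["pixels"])[170:240,230:300,::-1],(400,400),interpolation=cv2.INTER_CUBIC)
cv2.imwrite("pics/crop7.png",np.hstack([a,b]))
print(env.state()["ee_pos"])
C=np.array([497,168.5]);an=np.radians(11.5);ey=np.array([-np.sin(an),np.cos(an),0])
for z in(104,114,130,140): print(z,[proj(s,[*C,z]+k*14*ey) for k in(-1,0,1)])
for q in("knob_mid","bush","tile_mark"):
  for f in(s,p): print(q,[(round(l["score"],2),np.array(l["position"]),onz(f,l["position"],dict(knob_mid=117,bush=80,tile_mark=37)[q])) for l in spotter.landmark_of(f,q)[:3]])
g=np.array(s["pixels"]).sum(2)//3; c=int(round(proj(s,[*C,117])[0])); print(c,g[210:250,c])
```

```text
[374.2  47.8 229. ]
104 [array([331.1, 232.5]), array([330.7, 235.7]), array([330.4, 238.9])]
114 [array([331.2, 229.9]), array([330.8, 233.1]), array([330.5, 236.3])]
130 [array([331.3, 225.7]), array([331. , 228.9]), array([330.7, 232. ])]
140 [array([331.4, 223.1]), array([331.1, 226.2]), array([330.8, 229.4])]
knob_mid [(0.6, array([333.2, 231.5]), array([491.5, 163.1, 117. ]))]
knob_mid [(0.54, array([266.7, 216.2]), array([502.4, 161.2, 117. ]))]
bush [(0.79, array([297.7, 236.4]), array([596.3, 174.4,  80. ]))]
bush [(0.92, array([262.2, 190.3]), array([590.4, 181.5,  80. ]))]
tile_mark [(0.78, array([293.6, 248.4]), array([606.7, 183.5,  37. ])), (0.65, array([406.4, 187.2]), array([ 330.3, -235. ,   37. ]))]
tile_mark [(0.8, array([394.9, 268.7]), array([ 333.1, -249.3,   37. ])), (0.76, array([261.8, 187.2]), array([607.7, 189.4,  37. ])), (0.72, array([391. , 142.5]), array([ 757.8, -250.9,   37. ]))]
331 [163 167 166 169 168 166 166 168 164 169 169 167 170 165 150 123  78  43
  51  49  47  48  51  51  48  50  51  42  89 115 152 144 131 132 130 131
 135 103  89 100]
```

View pics/crop7.png

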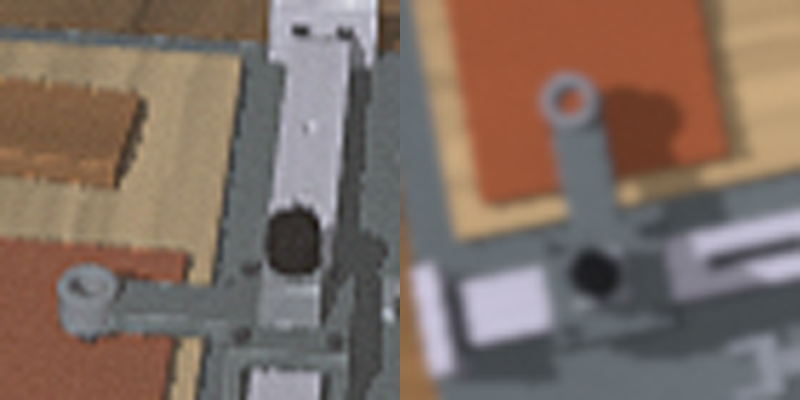

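The knob spans rows 226–238, where a fully home pin should put it. The bush stands over the mark, the tile and packing are unmoved, and the arm is clear.

```bash
python3 -c "
from h import *
print(env.job_done())"
```

```text
the job is handed in; nothing more can be done
None
```

The job is handed in. The carriage was slid to the tile side, the pin dropped into the index hole there, and the final picture shows the knob at its home height to within about 2 mm. The guide bush stands over the tile's mark with the arm clear, but no judging result was returned.

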